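Hang a test panel on the turning drying tree

TASK

Turn the drying tree gently by its one empty branch until that branch points over the nose on the tree's foot. Then take the panel hanger off the loading stand, lower it over the upright pin of that branch and feel, pressing only lightly while turning it, for the angle at which its slots drop fully down over the pin's cross bar; let go of it there, still facing the nose. Leave the beaker, the jar and the weighing bottle alone.

Things in the scene. Friction and masses are not known exactly. Their poses are not given: they have to be found in the camera images.
- rack_foot: Fixed grey foot of the drying tree: disc 170 mm across, 14 mm high. Origin on the bench below the tree's upright axis, z up; the nose lies along its -x. It carries the tree: hub 36 mm across, top 166 mm above the bench, and four level branches 90 degrees apart. Three carry fixed hangers like the loose one (stem tops 227 mm above the bench); one is empty.
- nose (a point): Top of the nose on the foot (bar 18 mm wide, 10 mm high, reaching 145 mm from the axis), 130 mm from the tree's axis: straight below the empty branch's pin when that branch is turned to it.
- rack_tree (a joint): Turn of the tree about its upright axis, rad, counter-clockwise positive from above. 0: empty branch exactly over the nose; at q it points along the foot's -x turned by q. Steady friction of about 0.25 N m (3 N at 90 mm from the axis); stays where it is left; stops at -2.9 and 2.9.
- branch_mid (a point): Point on the empty branch's axis 90 mm from the tree's axis, 128 mm above the bench; the branch is a level round steel bar 12 mm thick. A good place to push it. Turns with the tree.
- free_pin (a point): Point on the axis of the upright pin at the end of the empty branch, 130 mm from the tree's axis, at the height of the pin's cross bar (152 mm). Turns with the tree: x points from the pin to the tree's axis, z up. The cross bar is level, centred here, 4 mm thick, 24 mm long, and stiffly clamped at an angle about the pin that differs every time and is NOT measured: find it by feel.
- pin_tip (a point): Tip of that pin: 10 mm in diameter, tapered over its top 4 mm; 24 mm above the cross bar. Below the bar is a boss 20 mm across, its top 16 mm lower than the bar. Pin and bar are sprung and give way downwards together: from about 4 N, then 1.5 N more per mm, hard after 6 mm; the bar can be twisted only with over 0.15 N m. Hanger and tree must never press on one another with more than 25 N.
- hanger_stem (a point): Middle of the loose hanger's stem, which is upright, 16 x 16 mm, faces square to x and y, 19 mm above and below this point: grasp here. Hanger axes: z up, y along its arms. Grey hanger with two hanging aluminium panels, about 0.16 kg. Resting unaligned on the cross bar this point is 66 mm above free_pin; dropped fully home, 56 mm above it.
- sleeve_rim (a point): Centre of the lower rim of the hanger's sleeve (30 x 30 mm, 45 mm high, under the stem; 64 mm below hanger_stem). Bore 13 mm square, 38 mm deep, open below. Its lowest 10 mm have a slot 7 mm wide in the middle of each of the four sides: the cross bar fits at four angles 90 degrees apart, to about 0.12 rad either way.
- panel_edge (a point): Middle of the lower edge of one panel, 129 mm below hanger_stem. The panels, 30 mm wide along x and 4 mm thick, hang at y = +46 and -46 mm, from 26 mm below hanger_stem down, on 10 mm wide arms. They clear the branch while hanger x is within about 1 rad of the branch's line (either way round); beyond that they hit it.
- stand: Fixed loading stand: disc 100 mm in diameter, 12 mm high, with an upright 16 mm post and a collar whose top is 144 mm above the bench; on it the hanger's rim rests, over a plain 10 mm pin 32 mm high. Origin on the bench below the post, z up.
- beaker: Bystander: small glass beaker, 46 x 52 x 58 mm, origin under its centre. Leave alone.
- jar: Bystander: white jar with a wide lid, 45 x 45 x 62 mm, origin under its centre. Leave alone.
- weigh_bottle: Bystander: small glass weighing bottle with a knobbed lid, 37 x 37 x 52 mm, origin under its centre. Leave alone.
Mind the look-alikes: they are no part of the job. What is shaped like the part that bears hanger_stem but blue, green or orange is not meant.

How it is judged:
By the outcome, as a careful person would: the job done as asked, in the order asked, and still so for the second after the job is handed in, with the robot touching nothing.
It also fails if it takes over 72 s, if anything falls off the work surface, if the arm or the gripper's body presses on something with over 40 N, if the wrist force passes 120 N, or if a joint passes its speed limit or range.

ROBOT

A 6-joint arm with a two-finger parallel gripper is mounted at the origin on a cart in front of the work surface, level with it; the furniture and walls round the work are solid. World frame = base frame: x ahead of the robot, y to its left, z up, the work surface at z = 0. Lengths are in m, angles in rad, forces in N, time in s.
With the tool pointing down it reaches from about 0.325 to 0.9 m from the base axis. Payload 6.1 kg.
Tool frame: the origin (TCP) lies at the very end of the fingers, on their centre line; the grasp point (between the pads) lies 19 mm behind it; z points along the fingers, y is the line along which they close (so a half turn about z gives the same grasp; the last joint's range is limited). The gripper opens to 87 mm and grips with 3 to 60 N. Pads are 19 mm wide; open, the fingers measure 117 mm over their backs; the gripper's body (75 mm by 190 mm) begins 51 mm behind the grasp point.
Start: joints at [-1.403, 0.22, 1.526, -0, 1.395, -0.126], TCP at [0.181, -0.598, 0.223] pointing down, gripper open.
Joint ranges: [-2.98, 2.98], [-0.91, 2.08], [0.09, 2.57], [-1.24, 4.39], [0.2, 2.65], [-2.68, 2.68]. Speed limits (rad/s): [2.57, 2.57, 3.01, 3.14, 3.14, 3.14].

INTERFACE

Orientations are given as [roll, pitch, yaw] about the fixed x, y, z axes, in that order (R = Rz(yaw) Ry(pitch) Rx(roll)).
In Python, from plant import env, eyes, job gives the robot as it stands.
- The arm moves only by the tool carry_out, never from a script. Its argument "targets" is a list of rows, each a list of 6 numbers: the shift along the tool's x, y, z scaled (see below), then the turn, a rotation vector about the tool's x, y, z scaled (see below). In form: [[x, y, z, wx, wy, wz], ...]. A call has exactly 5 rows; each row is the pose to reach, as a shift and turn from the pose commanded when the call began, along the tool's axes at that moment; what a row does not reach only later rows make up. The controller multiplies each number of a shift by 0.5 m and each number of a turn by 90 degrees. A row lasts 1/12 s, in which the tool goes at most 41.7 mm and 7.16 degrees, less where a joint would pass 70% of its speed; a pose out of reach is approached as far as the arm can. A call with a number of a shift or a turn outside -1 to 1 is refused whole. A call with a gripper value outside its range is refused whole. "claw" is the opening, from 0 (shut) to 1 (fully open), set as the call begins (left out, the last holds). The fingers move at their own pace and stop on an object; "squeeze" is the grip in N (left out, the last holds). Time passes only in rows, so rows that repeat a pose let the fingers close, or fill a call up. It gives the time, the measured TCP pose, the force, the opening and the grip force at its end, in the units of the state.
- env.get_state(): the state, without advancing time (a new reading comes with each control period).
- eyes.snapshot(name): name is "scene" or "side" or "wrist"; returns a dict with "frame" (400x640x3 uint8, red, green, blue), "z_map" (400x640 float32, m along the optical axis (not along the pixel's ray), 0 where there is no reading), "camera_matrix" (3x3 intrinsics, pixels), "k1" (the pictures are not rectified: a ray, as slopes to the right and down, at radius r is drawn at 1 + k1 r^2 times it, then the intrinsics apply), "world_to_cam" (4x4, takes a point from world to camera coordinates). Camera axes: x right, y down, z forward; pixel columns grow to the right and rows downward; lengths in m; the calibration is good to about 2 mm. A picture is of the moment at which its call begins.
- job.job_done(): hands the job in; it is judged then, once.
The state is a dict: "t": time; "joint_positions": joint angles; "qvel": joint speeds; "effort": joint torques, N m; "eef_pos": TCP position; "eef_rot": TCP orientation; "force": force on the tool from outside, world axes, zero at the start; "torque": the same for the moment, N m; "finger_gap": finger opening in m; "grip_force": force on a finger pad.
Only numpy, scipy, OpenCV 4.12 (cv2) and the standard library are available. Lean on these libraries where they do the work, as an engineer would, in place of code of your own. Each camera call takes 0.05 s, during which the arm holds its last target. There are 200 camera calls.

## Working session

There is one attempt and no reset: what is moved stays moved. The work goes in short steps, Python scripts to look and compute and a tool call to move; the robot and the scene stay as the last step left them, time stands still between calls to the robot, and variables do not carry over. Pictures are saved under pics/ and viewed, at most 10 in all, crops included, and the job is handed in when it is done.

Besides the shell and the picture viewer there is one more tool, called after "Request:" as a command line: name --pt "numbers of a row" for each row, then --argument value for the rest. carry_out: Moves the arm, as the interface text tells. Its arguments: {"type":"object","properties":{"targets":{"type":"array","items":{"type":"array","items":{"type":"number","minimum":-1,"maximum":1}}},"claw":{"type":"number"},"squeeze":{"type":"number"}},"required":["targets"]}

```bash
mkdir -p pics
cat > h.py <<'E'
import numpy as np, cv2
from plant import env, eyes, job
def snap(n,save=None):
    s=eyes.snapshot(n)
    if save: cv2.imwrite('pics/%s.png'%save, s['frame'][:,:,::-1])
    np.savez('/tmp/%s.npz'%(save or n),**s)
    return s
def rays(s,uv):
    K=s['camera_matrix'];uv=np.atleast_2d(np.asarray(uv,float))
    d=np.array([s['k1'],0,0,0,0],float)
    p=cv2.undistortPoints(uv.reshape(-1,1,2),K,d).reshape(-1,2)
    return np.c_[p,np.ones(len(p))]
def world(s,pc):
    T=np.linalg.inv(s['world_to_cam']); return pc@T[:3,:3].T+T[:3,3]
def depth_pts(s,uv):
    uv=np.atleast_2d(uv).astype(int); z=s['z_map'][uv[:,1],uv[:,0]]
    return world(s,rays(s,uv)*z[:,None])
def plane(s,uv,h):
    r=rays(s,uv); T=np.linalg.inv(s['world_to_cam']); d=r@T[:3,:3].T; o=T[:3,3]
    return o+d*((h-o[2])/d[:,2])[:,None]
def cloud(s):
    v,u=np.mgrid[0:400,0:640]; uv=np.c_[u.ravel(),v.ravel()]
    return depth_pts(s,uv).reshape(400,640,3)
def proj(s,P):
    P=np.atleast_2d(P); W=s['world_to_cam']; c=P@W[:3,:3].T+W[:3,3]; x=c[:,:2]/c[:,2:]
    x=x*(1+s['k1']*(x**2).sum(1))[:,None]; K=s['camera_matrix']
    return np.c_[K[0,0]*x[:,0]+K[0,2],K[1,1]*x[:,1]+K[1,2]]
E
python3 - <<'E'
from h import *
for n in ['scene','side']:
    s=snap(n,n+'0'); T=np.linalg.inv(s['world_to_cam']); print(n,T[:3,3].round(3),T[:3,2].round(2),s['k1'],(s['z_map']>0).mean())
print(env.get_state())
E
```

```text
scene [-0.352 -0.809  0.872] [ 0.63  0.57 -0.52] 0.02597136912610241 0.996046875
side [-0.096 -1.236  0.667] [ 0.44  0.83 -0.35] -0.03660626930001078 0.99583203125
{'t': 0.1, 'joint_positions': array([-1.40309721e+00,  2.21158355e-01,  1.52746540e+00,  4.12453212e-05,
        1.39467997e+00, -1.26138349e-01]), 'qvel': array([ 0.00128741, -0.0012113 , -0.00343245,  0.0003869 , -0.00156404,
       -0.00179716]), 'effort': array([-8.85437908e-05, -4.95945561e+01, -3.88518655e+01,  7.00746034e-02,
        5.16190950e-02, -5.23545418e-05]), 'eef_pos': array([ 0.18091375, -0.59768362,  0.22155633]), 'eef_rot': array([-3.13990028e+00, -2.55531999e-04,  2.93829987e-01]), 'force': array([-0.28513176,  0.27730778, -0.72673501]), 'torque': array([-0.02014138,  0.01482545,  0.01476413]), 'grip_force': 0.0, 'finger_gap': 0.08700766595625711}
```

View pics/scene0.png

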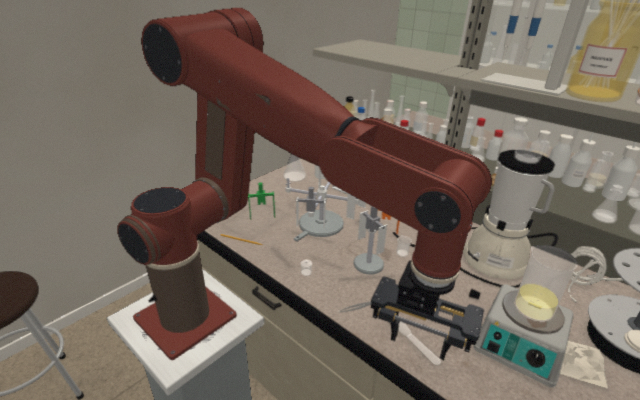

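View pics/side0.png

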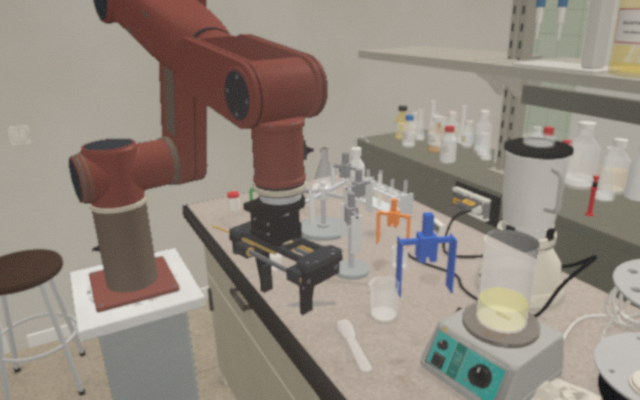

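Scene picture: tree foot at about (320,222) with nose to (300,237), stand disc at (370,262), loose hanger partly behind the forearm. Side picture: tree at (325,228), stand (352,268), hanger stem around (352,200), beaker (384,298). Zooming in with a combined crop.

Run:
```python
from h import *
a=cv2.imread('pics/scene0.png')[150:290,260:430];b=cv2.imread('pics/side0.png')[140:290,290:430]
a=cv2.resize(a,None,fx=2.3,fy=2.3*1.07*1.6/1.6,interpolation=3)
a=cv2.resize(cv2.imread('pics/scene0.png')[150:290,260:400],(400,400*140//140),interpolation=3)
b=cv2.resize(b,(400,400*150//140),interpolation=3)
o=np.zeros((430,800,3),np.uint8);o[:400,:400]=a;o[:428,400:]=b[:428];cv2.imwrite('pics/c1.png',o)
for n in ['scene0','side0']:
    s=dict(np.load('/tmp/%s.npz'%n)); C=cloud(s)
    def show(m,l):
        P=C[m]; print(n,l,len(P),np.median(P,0).round(3),P.min(0).round(3),P.max(0).round(3))
    f=s['frame'].astype(int); roi=(C[...,0]>.15)&(C[...,0]<.9)&(abs(C[...,1])<.75)
    grey=(f.max(2)-f.min(2)<25)
    for lo,hi in [(.008,.02),(.115,.14),(.14,.16),(.165,.2),(.2,.24)]:
        m=roi&grey&(C[...,2]>lo)&(C[...,2]<hi)
        k,lab,st,ce=cv2.connectedComponentsWithStats(m.astype(np.uint8))
        for i in range(1,k):
            if st[i,4]>25: show(lab==i,(lo,hi,ce[i].round().tolist()))
```

```text
scene0 (0.008, 0.02, [297.0, 178.0]) 49 [0.777 0.338 0.014] [0.746 0.328 0.008] [0.834 0.368 0.019]
scene0 (0.008, 0.02, [320.0, 224.0]) 804 [0.579 0.024 0.013] [ 0.453 -0.05   0.008] [0.679 0.117 0.02 ]
scene0 (0.008, 0.02, [402.0, 253.0]) 36 [ 0.643 -0.295  0.014] [ 0.639 -0.307  0.008] [ 0.663 -0.27   0.02 ]
scene0 (0.008, 0.02, [368.0, 263.0]) 422 [ 0.525 -0.244  0.012] [ 0.481 -0.287  0.008] [ 0.581 -0.188  0.02 ]
scene0 (0.008, 0.02, [473.0, 265.0]) 45 [ 0.749 -0.497  0.015] [ 0.739 -0.538  0.009] [ 0.78  -0.453  0.02 ]
scene0 (0.008, 0.02, [305.0, 272.0]) 32 [ 0.35  -0.127  0.015] [ 0.343 -0.134  0.008] [ 0.364 -0.111  0.02 ]
scene0 (0.008, 0.02, [485.0, 280.0]) 43 [ 0.716 -0.554  0.01 ] [ 0.71  -0.594  0.008] [ 0.724 -0.516  0.014]
scene0 (0.008, 0.02, [474.0, 295.0]) 40 [ 0.621 -0.557  0.015] [ 0.61  -0.57   0.008] [ 0.632 -0.54   0.019]
scene0 (0.008, 0.02, [402.0, 325.0]) 43 [ 0.38  -0.463  0.01 ] [ 0.367 -0.474  0.008] [ 0.392 -0.451  0.013]
scene0 (0.008, 0.02, [497.0, 359.0]) 149 [ 0.446 -0.699  0.016] [ 0.438 -0.75   0.008] [ 0.456 -0.635  0.02 ]
scene0 (0.115, 0.14, [
[... 7437 characters left out ...]
 [0.719 0.088 0.216] [0.709 0.08  0.202] [0.737 0.099 0.229]
side0 (0.2, 0.24, [358.0, 174.0]) 71 [ 0.656 -0.085  0.215] [ 0.65  -0.093  0.2  ] [ 0.668 -0.07   0.229]
side0 (0.2, 0.24, [351.0, 197.0]) 80 [ 0.534 -0.242  0.216] [ 0.526 -0.249  0.2  ] [ 0.545 -0.23   0.228]
side0 (0.2, 0.24, [527.0, 215.0]) 787 [ 0.803 -0.564  0.218] [ 0.788 -0.594  0.2  ] [ 0.882 -0.489  0.24 ]
side0 (0.2, 0.24, [496.0, 278.0]) 562 [ 0.527 -0.725  0.224] [ 0.521 -0.75   0.2  ] [ 0.546 -0.679  0.24 ]
side0 (0.2, 0.24, [266.0, 286.0]) 126 [ 0.166 -0.554  0.231] [ 0.156 -0.56   0.22 ] [ 0.179 -0.548  0.24 ]
side0 (0.2, 0.24, [306.0, 308.0]) 129 [ 0.195 -0.646  0.231] [ 0.184 -0.651  0.22 ] [ 0.208 -0.64   0.239]
```

View pics/c1.png

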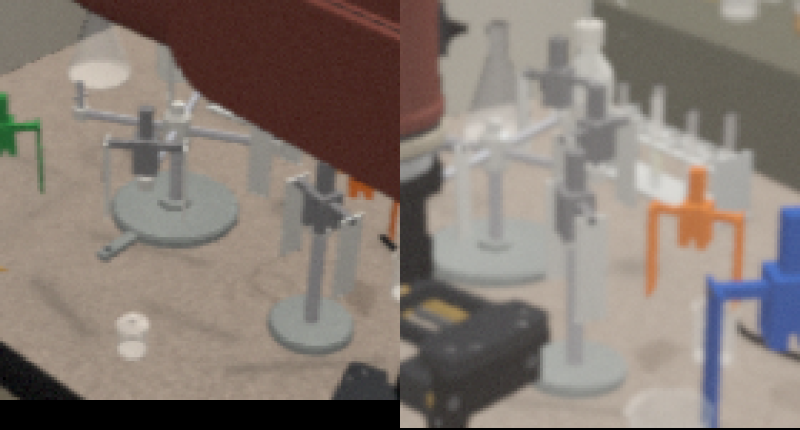

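Crop: left half shows the foot with nose ending near (105,250) and the empty branch going up-left to its pin at (78,95); a fixed hanger is over the nose at (147,140); the loose hanger stands at (320,200). Now the tree axis, nose direction and branch direction; then I move to look with the wrist camera.

Run:
```python
from h import *
for n in ['scene0','side0']:
    s=dict(np.load('/tmp/%s.npz'%n)); C=cloud(s); f=s['frame'].astype(int)
    grey=(f.max(2)-f.min(2)<25)
    m=grey&(C[...,2]>.005)&(C[...,2]<.022)&(np.hypot(C[...,0]-.597,C[...,1]-.032)<.16)
    v,u=np.nonzero(m); P=plane(s,np.c_[u,v],.014)[:,:2]
    hull=cv2.convexHull(P[np.hypot(P[:,0]-.597,P[:,1]-.032)<.093].astype(np.float32)*1000)
    c,r=cv2.minEnclosingCircle(hull); c=np.array(c)/1000; print(n,'foot c',c,'r',r)
    Q=P-c; R=np.hypot(*Q.T); a=np.degrees(np.arctan2(Q[:,1],Q[:,0]))
    k=(R>.095)&(R<.15); print('nose', k.sum(), np.median(a[k]),a[k].min(),a[k].max(),R[k].max())
    m=grey&(C[...,2]>.12)&(C[...,2]<.136); 
    Q=C[m][:,:2]-c; R=np.hypot(*Q.T); a=np.degrees(np.arctan2(Q[:,1],Q[:,0]))%360
    k=(R>.04)&(R<.125)&(a>90)&(a<150); print('branch',k.sum(),np.median(a[k]))
    # loose hanger
    L=np.hypot(C[...,0]-.53,C[...,1]+.244)<.09
    for lo,hi in[(.195,.225),(.165,.182),(.085,.14)]:
        m=L&(C[...,2]>lo)&(C[...,2]<hi)&grey; P=C[m][:,:2]; l=cv2.fitLine(P.astype(np.float32),cv2.DIST_HUBER,0,.001,.001).ravel()
        print('hang',lo,P.mean(0).round(4),np.degrees(np.arctan2(l[1],l[0])))
    v,u=np.nonzero((L&grey&(C[...,2]>.007)&(C[...,2]<.018))); P=plane(s,np.c_[u,v],.012)[:,:2]
    print('stand',np.array(cv2.minEnclosingCircle(P.astype(np.float32)*1000)[0]))
print(env.get_state()['eef_pos'])
s=snap('wrist','w0');print(s['world_to_cam'].round(3), s['camera_matrix'][0,0])
```

```text
scene0 foot c [0.59175903 0.0314102 ] r 87.55387878417969
nose 48 -174.91935349627084 -179.65502879988267 179.95374351065013 0.14411716066284994
branch 63 111.97513026354736
hang 0.195 [ 0.5278 -0.2379] -70.71387
hang 0.165 [ 0.5259 -0.2413] 77.69361
hang 0.085 [ 0.5292 -0.2421] 78.124626
stand [ 528.36334229 -239.24012756]
side0 foot c [0.59601544 0.03063113] r 91.15371704101562
nose 4 -109.53745374180212 -124.09410318306709 -92.09995750677236 0.09782462363959119
branch 13 107.53909110272197
hang 0.195 [ 0.5344 -0.2412] -27.806116
hang 0.165 [ 0.5288 -0.2542] 81.454834
hang 0.085 [ 0.5309 -0.2512] 81.509735
stand [ 534.05059814 -240.77378845]
[ 0.18091375 -0.59768362  0.22155633]
[[ 0.289 -0.957 -0.002 -0.624]
 [-0.917 -0.277  0.287 -0.034]
 [-0.276 -0.081 -0.958  0.39 ]
 [ 0.     0.     0.     1.   ]] 310.6145058533142
```

Request:
carry_out --pt "0.05 -0.05 -0.02 0 0 0" --pt "0.1 -0.1 -0.05 0 0 0" --pt "0.16 -0.16 -0.08 0 0 0" --pt "0.21 -0.22 -0.1 0 0 0" --pt "0.27 -0.28 -0.12 0 0 0"

```text
t: 0.57
eef_pos: [0.2681, -0.4268, 0.282]
eef_rot: [-3.142, 0.0, 0.293]
force: [0.7, -0.5, 0.7]
finger_gap: 0.087
grip_force: 0.0
```

Request:
carry_out --pt "0.05 -0.055 -0.015 0 0 0" --pt "0.105 -0.11 -0.03 0 0 0" --pt "0.16 -0.165 -0.045 0 0 0" --pt "0.215 -0.22 -0.06 0 0 0" --pt "0.27 -0.28 -0.07 0 0 0"

```text
t: 0.98
eef_pos: [0.3571, -0.2539, 0.3173]
eef_rot: [3.141, -0.001, 0.293]
force: [2.3, -0.1, -0.3]
finger_gap: 0.0871
grip_force: 0.0
```

Request:
carry_out --pt "0.05 -0.055 -0.015 0 0 0" --pt "0.105 -0.11 -0.03 0 0 0" --pt "0.16 -0.165 -0.045 0 0 0" --pt "0.215 -0.22 -0.06 0 0 0" --pt "0.27 -0.28 -0.08 0 0 0"

```text
t: 1.4
eef_pos: [0.4453, -0.0807, 0.3565]
eef_rot: [-3.141, 0.0, 0.293]
force: [1.7, -0.6, -0.1]
finger_gap: 0.0869
grip_force: 0.0
```

Request:
carry_out --pt "0.05 -0.05 0 0 0 0" --pt "0.1 -0.1 0 0 0 0" --pt "0.15 -0.15 0 0 0 0" --pt "0.16 -0.17 0 0 0 0" --pt "0.16 -0.17 0 0 0 0"

```text
t: 1.82
eef_pos: [0.4972, 0.0246, 0.3559]
eef_rot: [-3.14, 0.001, 0.298]
force: [-0.2, 0.8, 0.8]
finger_gap: 0.0869
grip_force: 0.0
```

Run:
```python
from h import *
s=snap('wrist','w1');print(env.get_state()['eef_pos'],env.get_state()['eef_rot'],env.get_state()['joint_positions'].round(2)); T=np.linalg.inv(s['world_to_cam']); print(T.round(3))
```

```text
[0.49683974 0.0228891  0.35605321] [-3.14144122e+00  1.41681082e-03  2.96555578e-01] [-0.11 -0.14  1.65 -0.    1.63  1.16]
[[ 0.293 -0.915 -0.276  0.573]
 [-0.956 -0.28  -0.084  0.047]
 [-0.001  0.289 -0.957  0.517]
 [ 0.     0.     0.     1.   ]]
```

View pics/w1.png

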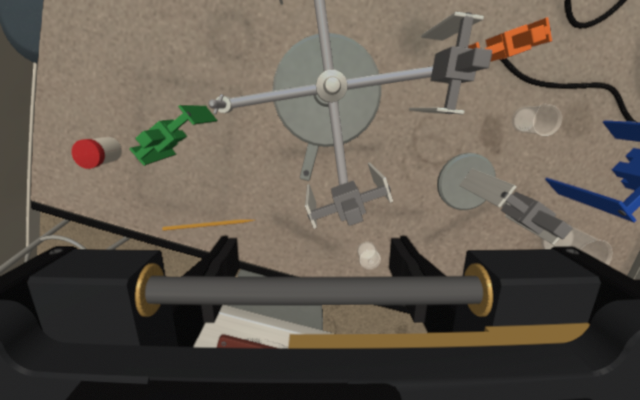

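Wrist view: hub at (331,86), foot disc around (327,88), nose tip at (306,172), empty pin at (219,104), loose hanger at about (530,212), fixed hangers at (348,200) and (460,62).

```bash
cat > nose.py <<'E'
from h import *
def ana(name):
    s=dict(np.load('/tmp/%s.npz'%name)); C=cloud(s); f=s['frame'].astype(int); hsv=cv2.cvtColor(s['frame'],cv2.COLOR_RGB2HSV)
    cc0=np.array([.595,.031]); Rr=np.hypot(C[...,0]-cc0[0],C[...,1]-cc0[1])
    low=(C[...,2]<.03)
    warm=f[...,0]-f[...,2]
    m=low&(warm<12)&(C[...,2]>.003)
    v,u=np.nonzero(m&(Rr<.1)); P=plane(s,np.c_[u,v],.014)[:,:2]
    k=np.hypot(*(P-cc0).T)<.094
    cn=cv2.convexHull((P[k]*1000).astype(np.float32)); (c,ax,an)=cv2.fitEllipse(cn); c=np.array(c)/1000
    print('foot',c,ax)
    v,u=np.nonzero(m&(Rr>.092)&(Rr<.155)); P=plane(s,np.c_[u,v],.010)[:,:2]; Q=P-c
    a=np.degrees(np.arctan2(Q[:,1],Q[:,0]))%360; R=np.hypot(*Q.T)
    k=(a>150)&(a<220)&(R>.09); l=cv2.fitLine(Q[k].astype(np.float32),cv2.DIST_HUBER,0,.001,.001).ravel()
    print('nose n',k.sum(),'med',np.median(a[k]),'line',np.degrees(np.arctan2(l[1],l[0]))%180+180,'Rmax',R[k].max(), 'c',P[k].mean(0))
    return s,C,c
E
python3 - <<'E'
from nose import *
s,C,c=ana('w1'); f=s['frame'].astype(int)
grey=(f.max(2)-f.min(2)<25)
for h0,h1 in[(.124,.138)]:
    m=grey&(C[...,2]>h0)&(C[...,2]<h1); v,u=np.nonzero(m); P=plane(s,np.c_[u,v],.132)[:,:2]; Q=P-c; R=np.hypot(*Q.T); a=np.degrees(np.arctan2(Q[:,1],Q[:,0]))%360
    for b in(25,115,205,295):
        k=(abs(a-b)<20)&(R>.03)&(R<.12); 
        if k.sum()>20:
            l=cv2.fitLine(P[k].astype(np.float32),cv2.DIST_HUBER,0,.001,.001).ravel(); print(b,k.sum(),np.median(a[k]),l, np.degrees(np.arctan2(l[1],l[0]))%180)
m=(C[...,2]>.16)&(C[...,2]<.172);R=np.hypot(C[...,0]-c[0],C[...,1]-c[1]);print('hub',np.median(C[m&(R<.03)],0))
for px in[(331,86),(219,104),(216,104)]: print(px,'hub@.166/pin@.176',plane(s,px,.166 if px[0]>300 else .176))
print('z near pin',C[98:110,212:228,2].round(3).max())
hsv=cv2.cvtColor(s['frame'],cv2.COLOR_RGB2HSV); g=(hsv[...,0]>40)&(hsv[...,0]<90)&(hsv[...,1]>90)&(C[...,2]>.02); print('green',C[g].min(0),C[g].max(0))
m=(C[...,2]>.219)&(C[...,2]<.235)&grey&(np.hypot(C[...,0]-.53,C[...,1]+.245)<.05)
if m.sum(): print('stemtop',m.sum(),C[m].mean(0),cv2.minAreaRect((C[m][:,:2]*1000).astype(np.float32)))
E
```

```text
foot [0.59795312 0.036791  ] (160.455078125, 181.1731414794922)
nose n 239 med 182.98283563027957 line 183.55156 Rmax 0.13758244214114893 c [0.48234606 0.0307829 ]
25 689 23.2671060597751 [0.8989015  0.43815067 0.6568112  0.06209721] 25.985947
115 777 112.5456289782471 [ 0.44308054 -0.8964818   0.5698347   0.10465783] 116.3006
205 657 207.79942939490115 [0.90311384 0.42940125 0.5353931  0.00388458] 25.429567
295 845 298.5279972232431 [ 0.4263195  -0.90457267  0.63070667 -0.02323125] 115.234215
hub [0.60266257 0.03606765 0.16333765]
(331, 86) hub@.166/pin@.176 [[0.60060541 0.03671765 0.166     ]]
(219, 104) hub@.166/pin@.176 [[0.54851916 0.14476209 0.176     ]]
(216, 104) hub@.166/pin@.176 [[0.54761364 0.14783499 0.176     ]]
z near pin 0.175
green [0.4364757  0.04721114 0.02011262] [0.57259876 0.27122257 0.51687379]
stemtop 261 [ 0.53612841 -0.23427394  0.22450024] ((535.628662109375, -236.19468688964844), (17.257492065429688, 16.258108139038086), 73.36079406738281)
```

Request:
carry_out --pt "0.05 -0.03 0.05 0 0 -0.078" --pt "0.1 -0.07 0.1 0 0 -0.156" --pt "0.15 -0.1 0.15 0 0 -0.234" --pt "0.185 -0.126 0.18 0 0 -0.312" --pt "0.185 -0.126 0.19 0 0 -0.39"

```text
t: 2.28
eef_pos: [0.567, 0.1098, 0.2574]
eef_rot: [-3.137, 0.003, 0.913]
force: [-0.6, 0.4, 0.5]
finger_gap: 0.0866
grip_force: 0.0
```

Request:
carry_out --pt "0 0 0 0 0 -0.078" --pt "0 0 0 0 0 -0.156" --pt "0 0 0 0 0 -0.234" --pt "0 0 0 0 0 -0.312" --pt "0 0 0 0 0 -0.39"

```text
t: 2.7
eef_pos: [0.5672, 0.1069, 0.2616]
eef_rot: [-3.141, 0.001, 1.523]
force: [-0.2, -0.0, 0.2]
finger_gap: 0.0873
grip_force: 0.0
```

Request:
carry_out --pt "0 0 0 0 0 -0.078" --pt "0 0 0 0 0 -0.156" --pt "0 0 0 0 0 -0.234" --pt "0 0 0 0 0 -0.312" --pt "0 0 0 0 0 -0.314"

```text
t: 3.12
eef_pos: [0.5672, 0.107, 0.2616]
eef_rot: [-3.141, 0.001, 2.015]
force: [-0.6, 0.2, -0.0]
finger_gap: 0.0869
grip_force: 0.0
```

```bash
cat > rel.py <<'E'
import sys; from h import *
from scipy.spatial.transform import Rotation as Ro
def rel(x,y,z,yawdeg=None):
    st=env.get_state(); R=Ro.from_euler('xyz',st['eef_rot']).as_matrix()
    d=R.T@(np.array([x,y,z])-st['eef_pos']); print('pos',st['eef_pos'].round(4),'yaw',np.degrees(st['eef_rot'][2]).round(2),'F',st['force'].round(1),'t',round(st['t'],2),'j6',st['joint_positions'][5].round(2))
    print('shift units',(d/.5).round(4), 'turn z', None if yawdeg is None else round(-((yawdeg-np.degrees(st['eef_rot'][2])+180)%360-180)/90,4))
if __name__=='__main__': rel(*map(float,sys.argv[1:]))
E
python3 rel.py .567 .110 .114 115.5
python3 - <<'E'
from nose import *
s=snap('wrist','w2'); s,C,c=ana('w2')
E
```

```text
pos [0.5672 0.107  0.2616] yaw 115.43 F [-0.6  0.2 -0. ] t 3.12 j6 -0.39
shift units [0.0057 0.0024 0.2953] turn z -0.0008
foot [0.59593323 0.03877352] (160.77796936035156, 181.12205505371094)
nose n 360 med 182.9826590110697 line 183.28502 Rmax 0.13612817682060932 c [0.4817323  0.03282889]
```

View pics/w2.png

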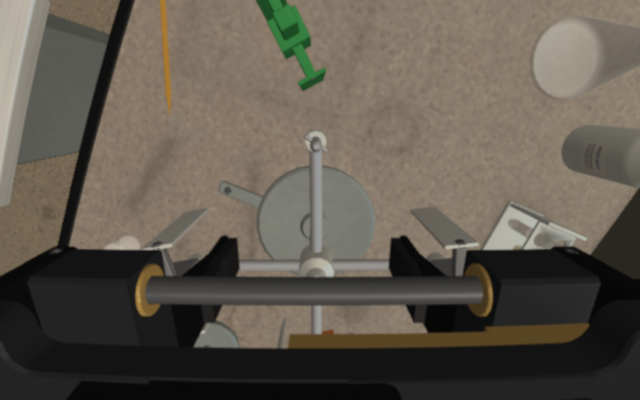

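Wrist view from above the branch: branch runs straight up the centre line from hub (317,268) to pin (316,141); nose marker at (228,188). Descend and grip lightly.

Request:
carry_out --pt "0.005 0.002 0.07 0 0 0" --pt "0.005 0.002 0.14 0 0 0" --pt "0.005 0.002 0.2 0 0 0" --pt "0.005 0.002 0.26 0 0 0" --pt "0.005 0.002 0.295 0 0 0" --claw 0.5

```text
t: 3.58
eef_pos: [0.565, 0.1106, 0.1103]
eef_rot: [-3.137, -0.001, 2.007]
force: [-0.2, 0.1, -0.4]
finger_gap: 0.0615
grip_force: 0.0
```

Request:
carry_out --pt "0 0 0 0 0 0" --pt "0 0 0 0 0 0" --pt "0 0 0 0 0 0" --pt "0 0 0 0 0 0" --pt "0 0 0 0 0 0" --claw 0 --squeeze 5

```text
t: 4.0
eef_pos: [0.5687, 0.1118, 0.1163]
eef_rot: [3.138, 0.001, 2.011]
force: [-0.8, -0.3, -0.5]
finger_gap: 0.0286
grip_force: 0.0
```

Run:
```python
from h import *
for n,p in[('w2',(228,188)),('w1',(306,172))]:
    s=dict(np.load('/tmp/%s.npz'%n)); P=plane(s,p,.010)[0]; q=P[:2]-[.6023,.036]; print(n,P,np.hypot(*q),np.degrees(np.arctan2(q[1],q[0]))%360)
s=dict(np.load('/tmp/w2.npz')); print(plane(s,(316,141),.176),plane(s,(316,266),.166),depth_pts(s,[(228,188),(316,141)]))
import json;print(env.get_state()['finger_gap'],env.get_state()['grip_force'],env.get_state()['force'],env.get_state()['torque'])
```

```text
w2 [0.47111773 0.03355625 0.01      ] 0.13120503452885693 181.0672195395277
w1 [0.4724712  0.03027228 0.01      ] 0.12995508772320627 182.52610652195017
[[0.54470515 0.15705619 0.176     ]] [[0.59416215 0.05355229 0.166     ]] [[0.47104684 0.03338845 0.00952192]
 [0.54492769 0.1566738  0.17157798]]
0.028576196930655315 0.0 [-0.75754076 -0.32535809 -0.48478542] [ 0.04647548 -0.18394439  0.01216233]
```

Request:
carry_out --pt "0 0 0 0 0 0" --pt "0 0 0 0 0 0" --pt "0 0 0 0 0 0" --pt "0 0 0 0 0 0" --pt "0 0 0 0 0 0"

```text
t: 4.42
eef_pos: [0.5675, 0.1118, 0.1148]
eef_rot: [3.141, 0.0, 2.012]
force: [-2.4, -0.2, 6.2]
finger_gap: 0.0114
grip_force: 5.0
```

Request:
carry_out --pt "-0.0003 -0.0095 0 0 0 -0.0378" --pt "-0.0011 -0.0191 0 0 0 -0.0756" --pt "-0.0025 -0.0285 0 0 0 -0.1133" --pt "-0.0045 -0.0379 0 0 0 -0.1511" --pt "-0.007 -0.0471 0 0 0 -0.1889"

```text
t: 4.83
eef_pos: [0.5486, 0.0993, 0.1148]
eef_rot: [3.138, 0.001, 2.312]
force: [2.2, 3.2, 2.7]
finger_gap: 0.012
grip_force: 5.1
```

```bash
python3 -c "
from h import *
s=env.get_state()
for k in ['eef_pos','eef_rot','force','torque','finger_gap','grip_force']: print(k,s[k])
p=s['eef_pos'][:2]-[.6015,.038];print(np.hypot(*p),np.degrees(np.arctan2(p[1],p[0])),np.degrees(s['eef_rot'][2]))"
```

```text
eef_pos [0.54855052 0.09926724 0.11482108]
eef_rot [3.13831559e+00 1.08169164e-03 2.31173641e+00]
force [2.15664538 3.1890423  2.72973487]
torque [ 0.42006648 -0.50839601 -0.04666119]
finger_gap 0.011985394710068136
grip_force 5.051422901451588
0.08097729039065507 130.83482615956467 132.45273965726383
```

Smooth; continue the arc.

Request:
carry_out --pt "-0.0003 -0.0095 0 0 0 -0.0378" --pt "-0.0011 -0.0191 0 0 0 -0.0756" --pt "-0.0025 -0.0285 0 0 0 -0.1133" --pt "-0.0045 -0.0379 0 0 0 -0.1511" --pt "-0.007 -0.0471 0 0 0 -0.1889"

```text
t: 5.25
eef_pos: [0.533, 0.0811, 0.1147]
eef_rot: [3.139, 0.001, 2.609]
force: [0.0, 3.5, 3.5]
finger_gap: 0.0118
grip_force: 5.1
```

Request:
carry_out --pt "-0.0003 -0.0095 0 0 0 -0.0378" --pt "-0.0011 -0.0191 0 0 0 -0.0756" --pt "-0.0025 -0.0285 0 0 0 -0.1133" --pt "-0.0045 -0.0379 0 0 0 -0.1511" --pt "-0.007 -0.0471 0 0 0 -0.1889"

```text
t: 5.67
eef_pos: [0.5233, 0.0592, 0.1147]
eef_rot: [3.139, -0.0, 2.905]
force: [-2.4, 5.0, 5.2]
finger_gap: 0.0124
grip_force: 5.0
```

Request:
carry_out --pt "-0.0003 -0.0095 0 0 0 -0.0378" --pt "-0.0011 -0.0191 0 0 0 -0.0756" --pt "-0.0025 -0.0285 0 0 0 -0.1133" --pt "-0.0045 -0.0379 0 0 0 -0.1511" --pt "-0.0064 -0.0452 0 0 0 -0.1811"

```text
t: 6.08
eef_pos: [0.5205, 0.0361, 0.1144]
eef_rot: [3.14, -0.001, -3.093]
force: [-4.5, 2.8, 6.3]
finger_gap: 0.0121
grip_force: 5.0
```

```bash
python3 -c "
from h import *
s=env.get_state()
for k in ['eef_pos','eef_rot','force','torque','finger_gap','grip_force']: print(k,s[k])
for c in([.6015,.038],[.6023,.036],[.6007,.0397]):
  p=s['eef_pos'][:2]-c;print(np.hypot(*p),np.degrees(np.arctan2(p[1],p[0]))%360,np.degrees(s['eef_rot'][2])%360)
snap('scene','sc2');snap('side','sd2')"
```

```text
eef_pos [0.5205105  0.03610838 0.11436772]
eef_rot [ 3.13999342e+00 -1.14270762e-03 -3.09333434e+00]
force [-4.52564843  2.84475804  6.34942566]
torque [ 0.63043004  0.52318835 -0.07343451]
finger_gap 0.012051064340202996
grip_force 4.979789815843105
0.0810115882557156 181.33797789400538 182.76499784188266
0.08178957238668615 179.92407714653962 182.76499784188266
0.08026989311076489 182.5645158794878 182.76499784188266
```

Request:
carry_out --pt "0 0 0 0 0 0" --pt "0 0 0 0 0 0" --pt "0 0 0 0 0 0" --pt "0 0 0 0 0 0" --pt "0 0 -0.02 0 0 0" --claw 0.5

```text
t: 6.6
eef_pos: [0.5194, 0.0356, 0.1222]
eef_rot: [3.141, -0.004, -3.096]
force: [-0.1, 0.1, -0.7]
finger_gap: 0.0373
grip_force: 0.0
```

Request:
carry_out --pt "0 0 -0.07 0 0 0" --pt "0 0 -0.15 0 0 0" --pt "0 0 -0.22 0 0 0" --pt "0 0 -0.3 0 0 0" --pt "0 0 -0.36 0 0 0"

```text
t: 7.02
eef_pos: [0.5216, 0.0355, 0.3086]
eef_rot: [-3.141, 0.004, -3.096]
force: [-0.0, -0.6, 0.1]
finger_gap: 0.0434
grip_force: 0.0
```

Request:
carry_out --pt "0 0 -0.02 0 0 0" --pt "0 0 -0.02 0 0 0" --pt "0 0 -0.02 0 0 0" --pt "0 0 -0.02 0 0 0" --pt "0 0 -0.02 0 0 0"

```text
t: 7.43
eef_pos: [0.52, 0.0355, 0.3115]
eef_rot: [3.141, -0.004, -3.096]
force: [-0.9, 0.8, -0.2]
finger_gap: 0.0436
grip_force: 0.0
```

Run:
```python
from nose import *
s=snap('wrist','w3'); ana('w3'); snap('scene','sc3')
i=cv2.imread('pics/w3.png'); 
for n,p in [('hub',(.602,.037,.166)),('nose',(.472,.031,.01)),('pin',(.472,.031,.176))]: print(n,proj(s,p))
print(np.linalg.inv(s['world_to_cam'])[:3,3], env.get_state()['eef_pos'])
cv2.imwrite('pics/w3.png',cv2.resize(i[60:320,160:480],(800,650),interpolation=3)[:600])
```

```text
foot [0.59701953 0.03545867] (161.515380859375, 176.55970764160156)
nose n 106 med 183.41566272804693 line 352.31964 Rmax 0.13815371057642814 c [0.4691316  0.02880039]
hub [[312.06483172 263.18547077]]
nose [[312.20636582 132.09171699]]
pin [[311.57235469 144.22974666]]
[0.44047775 0.03131602 0.47287517] [0.52027486 0.03549909 0.31206421]
```

View pics/w3.png

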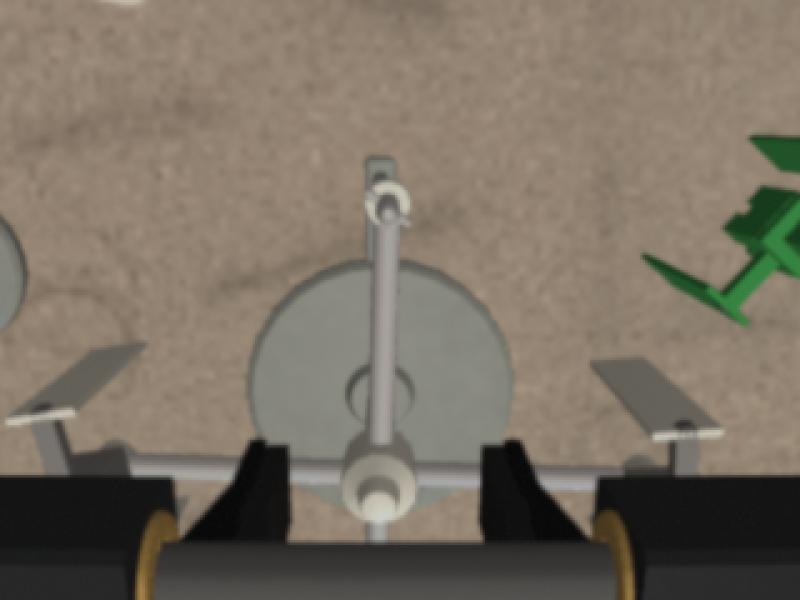

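Run:
```python
from h import *
s=dict(np.load('/tmp/w3.npz'))
f=lambda p:(160+p[0]*.4,60+p[1]*.4)
for n,p,z in[('boss',(388,206),.136),('marker',(381,178),.01),('nosetip',(381,160),.01),('nose root',(0,0),.01),('foot c',(381,386),.014),('hub top',(379,502),.17),('tip',(388,208),.176)]:
    print(n,plane(s,f(p),z)[0].round(4))
C=cloud(s);F=s['frame'].astype(int)
# nose edge midline by rows
g=(F[...,0]-F[...,2]<12)&(C[...,2]<.03)
for v in range(122,172,4):
    u=np.nonzero(g[v,295:335])[0]+295
    print(v,u.min() if len(u) else None,u.max() if len(u) else None,len(u))
b=(C[...,2]>.12)&(C[...,2]<.142)
for v in range(140,235,8):
    u=np.nonzero(b[v,295:335])[0]+295; 
    if len(u): print('br',v,u.min(),u.max(),plane(s,(u.mean(),v),.134)[0].round(4))
```

```text
boss [0.4741 0.0348 0.136 ]
marker [0.4707 0.0312 0.01  ]
nosetip [0.4605 0.0308 0.01  ]
nose root [ 0.3807 -0.1861  0.01  ]
foot c [0.5974 0.0367 0.014 ]
hub top [0.597  0.0363 0.17  ]
tip [0.4709 0.0344 0.176 ]
122 None None 0
126 307 316 10
130 307 316 10
134 307 308 2
138 None None 0
142 None None 0
146 None None 0
150 307 308 2
154 307 308 2
158 307 308 2
162 307 308 2
166 296 328 22
170 295 334 30
br 140 306 323 [0.4717 0.0364 0.134 ]
br 148 309 310 [0.4806 0.0289 0.134 ]
br 156 310 319 [0.489  0.0347 0.134 ]
br 164 309 319 [0.4979 0.0345 0.134 ]
br 172 309 318 [0.5068 0.0344 0.134 ]
br 180 308 318 [0.5159 0.0342 0.134 ]
br 188 308 318 [0.5251 0.0346 0.134 ]
br 196 308 317 [0.5344 0.0345 0.134 ]
br 204 308 317 [0.5439 0.0349 0.134 ]
br 212 308 317 [0.5535 0.0353 0.134 ]
br 220 307 317 [0.5633 0.0351 0.134 ]
br 228 307 316 [0.5732 0.035  0.134 ]
```

Nose at pixel ≈(312,131) in the full picture lies about 2° further counter-clockwise than the branch (pin ≈(315,142)). Regrip and nudge.

Request:
carry_out --pt "0 0 0.07 0 0 0" --pt "0 0 0.15 0 0 0" --pt "0 0 0.23 0 0 0" --pt "0 0 0.31 0 0 0" --pt "0 0 0.394 0 0 0"

```text
t: 7.95
eef_pos: [0.5205, 0.0355, 0.1152]
eef_rot: [3.142, -0.0, -3.096]
force: [0.5, 0.2, -0.3]
finger_gap: 0.0435
grip_force: 0.0
```

Request:
carry_out --pt "0 0 0 0 0 0" --pt "0 0 0 0 0 0" --pt "0 0 0 0 0 0" --pt "0 0 0 0 0 0" --pt "0 0 0 0 0 0" --claw 0

```text
t: 8.37
eef_pos: [0.5234, 0.0353, 0.1206]
eef_rot: [-3.141, 0.005, -3.096]
force: [0.2, 0.3, 0.2]
finger_gap: 0.0182
grip_force: 0.0
```

Request:
carry_out --pt "0 0 0 0 0 0" --pt "0 -0.0015 0 0 0 -0.006" --pt "0 -0.003 0 0 0 -0.013" --pt "0 -0.0046 0 0 0 -0.019" --pt "0 -0.0046 0 0 0 -0.019"

```text
t: 8.78
eef_pos: [0.523, 0.0334, 0.1199]
eef_rot: [3.141, 0.004, -3.066]
force: [-0.0, 2.0, 7.1]
finger_gap: 0.0125
grip_force: 5.0
```

Request:
carry_out --pt "0 0 0 0 0 0" --pt "0 0 0 0 0 0" --pt "0 0 0 0 0 0" --pt "0 0 0 0 0 0" --pt "0 0 0 0 0 0" --claw 0.4

```text
t: 9.2
eef_pos: [0.521, 0.0331, 0.1172]
eef_rot: [-3.142, -0.0, -3.066]
force: [0.5, -0.2, 0.3]
finger_gap: 0.0329
grip_force: 0.0
```

Request:
carry_out --pt "0 0 -0.07 0 0 0" --pt "0 0 -0.15 0 0 0" --pt "0 0 -0.22 0 0 0" --pt "0 0 -0.3 0 0 0" --pt "0 0 -0.38 0 0 0"

```text
t: 9.62
eef_pos: [0.5205, 0.0331, 0.3088]
eef_rot: [3.141, -0.001, -3.066]
force: [0.8, -1.1, -0.1]
finger_gap: 0.0353
grip_force: 0.0
```

```bash
cat > chk.py <<'E'
from h import *
s=snap('wrist','w4'); C=cloud(s);F=s['frame'].astype(int)
print(env.get_state()['eef_pos'],np.degrees(env.get_state()['eef_rot'][2])%360)
nz=proj(s,(.471,.031,.01))[0]; print('exp nose',nz)
g=(F[...,0]-F[...,2]<12)&(C[...,2]<.03)
for v in range(120,136,3):
    u=np.nonzero(g[v,295:335])[0]+295
    if len(u): print(v,u.min(),u.max(),plane(s,(u.mean(),v),.01)[0].round(4))
b=(C[...,2]>.12)&(C[...,2]<.142); L=[]
for v in range(154,235,2):
    u=np.nonzero(b[v,295:335])[0]+295
    if len(u): L.append(plane(s,((u.min()+u.max())/2,v),.134)[0])
L=np.array(L); L=L[(L[:,0]<.58)]; l=np.polyfit(L[:,0],L[:,1],1); print('slope deg',np.degrees(np.arctan(l[0])),'y at pin',np.polyval(l,.472),'y at axis',np.polyval(l,.601))
E
python3 chk.py
```

```text
[0.52416534 0.03284762 0.31873229] 184.30939923017965
exp nose [314.98133189 130.57548405]
123 310 319 [0.4604 0.0295 0.01  ]
126 310 319 [0.4646 0.0298 0.01  ]
129 310 319 [0.4688 0.0301 0.01  ]
132 310 310 [0.4736 0.0239 0.01  ]
slope deg 2.055433133408652 y at pin 0.030848826152233645 y at axis 0.03547856817325374
```

Request:
carry_out --pt "0.03 -0.04 -0.01 0 0 0.078" --pt "0.06 -0.08 -0.02 0 0 0.156" --pt "0.09 -0.12 -0.03 0 0 0.234" --pt "0.116 -0.158 -0.04 0 0 0.312" --pt "0.116 -0.158 -0.04 0 0 0.39" --claw 0.8

```text
t: 10.08
eef_pos: [0.4682, -0.0528, 0.3284]
eef_rot: [-3.14, 0.002, 2.596]
force: [0.2, 0.4, 0.4]
finger_gap: 0.0603
grip_force: 0.0
```

Request:
carry_out --pt "0 0 0 0 0 0.078" --pt "0 0 0 0 0 0.156" --pt "0 0 0 0 0 0.234" --pt "0 0 0 0 0 0.312" --pt "0 0 0 0 0 0.39"

```text
t: 10.5
eef_pos: [0.4692, -0.0501, 0.327]
eef_rot: [-3.141, -0.0, 1.985]
force: [-0.1, -0.2, -0.3]
finger_gap: 0.0695
grip_force: 0.0
```

Request:
carry_out --pt "0 0 0 0 0 0.078" --pt "0 0 0 0 0 0.156" --pt "0 0 0 0 0 0.234" --pt "0 0 0 0 0 0.246" --pt "0 0 0 0 0 0.246"

```text
t: 10.92
eef_pos: [0.4692, -0.05, 0.3271]
eef_rot: [-3.141, -0.0, 1.607]
force: [-1.0, -0.3, 1.0]
finger_gap: 0.0694
grip_force: 0.0
```

```bash
python3 - <<'E'
from h import *
s=snap('wrist','w5');T=np.linalg.inv(s['world_to_cam']);print('cam',T[:3,3].round(3),T[:3,2].round(2))
st=env.get_state();print(st['eef_pos'],np.degrees(st['eef_rot']),st['joint_positions'].round(2))
p=proj(s,(.472,.031,.165))[0];print('exp pin',p); u,v=p.astype(int)
i=cv2.imread('pics/w5.png')[v-40:v+40,u-50:u+50]; print('crop org',u-50,v-40)
cv2.imwrite('pics/w5c.png',cv2.resize(i,None,fx=7,fy=7,interpolation=3))
E
python3 rel.py .53 -.32 .38 79
```

```text
cam [0.466 0.029 0.488] [ 0.01 -0.29 -0.96]
[ 0.46921245 -0.05000969  0.32712223] [-1.79976446e+02 -4.64044851e-03  9.21601702e+01] [-0.27 -0.2   1.76 -0.    1.59 -0.31]
exp pin [319.79883646 106.95345483]
crop org 269 66
pos [ 0.4692 -0.05    0.3271] yaw 92.16 F [ 1.4  0.3 -0.6] t 10.97 j6 -0.31
shift units [-0.5442  0.1011 -0.1058] turn z 0.1462
```

View pics/w5c.png

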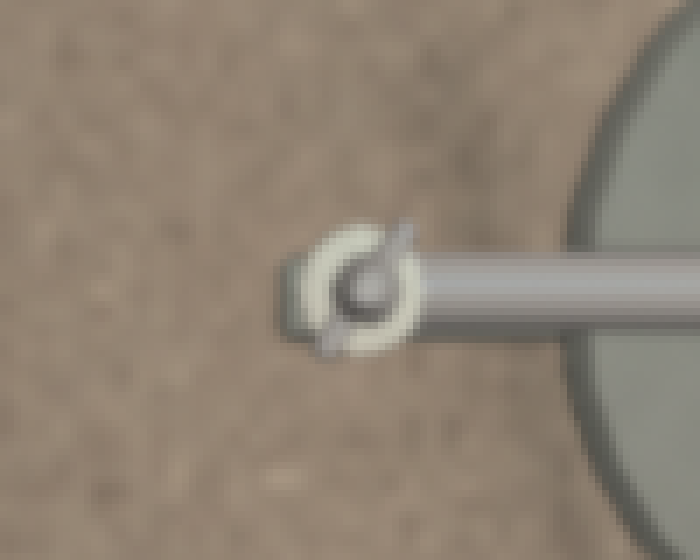

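Crop: pin tip at about (370,284), cross bar from (328,342) to (405,232), i.e. about 55° in the picture; nose end shows centred below the boss at the left. I'll start the feeling near that angle. On to the stand.

Request:
carry_out --pt "-0.07 0.015 -0.02 0 0 0.03" --pt "-0.15 0.03 -0.04 0 0 0.06" --pt "-0.23 0.045 -0.06 0 0 0.09" --pt "-0.31 0.06 -0.08 0 0 0.12" --pt "-0.39 0.075 -0.1 0 0 0.14"

```text
t: 11.38
eef_pos: [0.5134, -0.2445, 0.3776]
eef_rot: [3.141, 0.0, 1.387]
force: [0.2, 0.9, -0.2]
finger_gap: 0.0698
grip_force: 0.0
```

Request:
carry_out --pt "-0.08 0 0 0 0 0" --pt "-0.16 0 0 0 0 0" --pt "-0.16 0 0 0 0 0" --pt "-0.16 0 0 0 0 0" --pt "-0.16 0 0 0 0 0"

```text
t: 11.8
eef_pos: [0.4984, -0.3212, 0.3767]
eef_rot: [-3.141, -0.001, 1.386]
force: [-0.1, 0.4, 0.2]
finger_gap: 0.0697
grip_force: 0.0
```

Run:
```python
from h import *
s5=dict(np.load('/tmp/w5.npz'))
print('tip',plane(s5,(321.9,106.6),.176),'boss',plane(s5,(320.9,107.4),.136))
a=plane(s5,(269+328/7,66+342/7),.152)[0];b=plane(s5,(269+405/7,66+232/7),.152)[0];print('bar',a,b,'mid',(a+b)/2,'ang',np.degrees(np.arctan2(*(b-a)[1::-1])),np.hypot(*(b-a)[:2]))
s=snap('wrist','w6');T=np.linalg.inv(s['world_to_cam']);print('cam',T[:3,3].round(3))
st=env.get_state();print(st['eef_pos'],np.degrees(st['eef_rot']),st['joint_positions'].round(2))
C=cloud(s);F=s['frame'].astype(int)
for lo,hi in((.219,.236),(.16,.186)):
    m=(C[...,2]>lo)&(C[...,2]<hi)&(np.hypot(C[...,0]-.53,C[...,1]+.24)<.07)
    print(lo,m.sum(),C[m].mean(0),cv2.minAreaRect((C[m][:,:2]*1000).astype(np.float32)))
    if lo>.2:
        v,u=np.nonzero(m); P=plane(s,np.c_[u,v],.227); print('plane',cv2.minAreaRect((P[:,:2]*1000).astype(np.float32)), np.median(C[m][:,2]))
p=proj(s,(.53,-.24,.2))[0].astype(int);print(p)
i=cv2.imread('pics/w6.png')[max(p[1]-70,0):p[1]+70,p[0]-90:p[0]+90]; print(p[0]-90,max(p[1]-70,0))
cv2.imwrite('pics/w6c.png',cv2.resize(i,None,fx=4,fy=4,interpolation=3))
```

```text
tip [[0.47379448 0.03132988 0.176     ]] boss [[0.47379401 0.0307654  0.136     ]]
bar [0.46846131 0.02296532 0.152     ] [0.47923072 0.03914022 0.152     ] mid [0.47384601 0.03105277 0.152     ] ang 56.34392870259676 0.01943212464934459
cam [ 0.512 -0.244  0.538]
[ 0.49867432 -0.32052006  0.3770591 ] [-1.79991713e+02 -3.56172385e-02  7.94744691e+01] [-0.7   0.09  1.39  0.    1.66 -0.52]
0.219 300 [ 0.53589707 -0.23663584  0.22561754] ((535.9888305664062, -236.5968475341797), (16.224096298217773, 16.144086837768555), 74.1436538696289)
plane ((535.7174682617188, -236.7001953125), (16.164840698242188, 16.137210845947266), 74.8382568359375) 0.22569556373379426
0.16 809 [ 0.53638719 -0.23379493  0.17955191] ((535.8917236328125, -237.4271240234375), (98.11746215820312, 30.238075256347656), 75.26055908203125)
[329 102]
239 32
```

View pics/w6c.png

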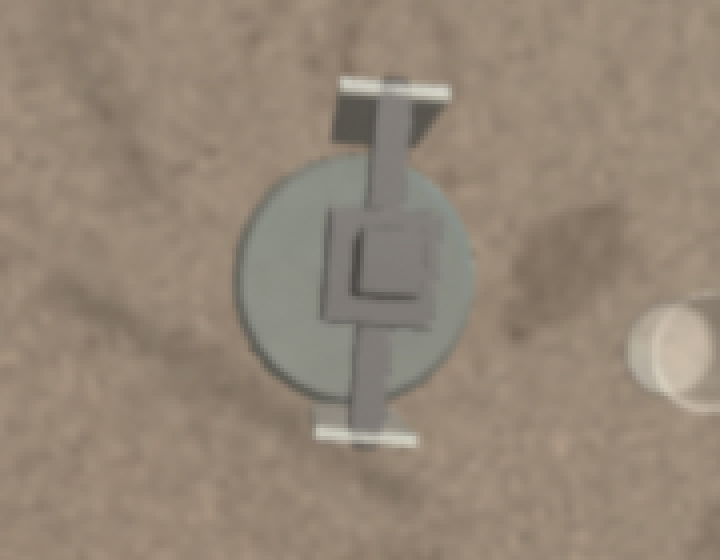

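Crop: loose hanger with stem centre at (400,262) and arms nearly vertical in the picture, tall panels up and down, stand disc behind; axes clean. Stem at (0.536,-0.237), hanger y at 75°.

```bash
python3 rel.py .5358 -.2367 .193 75
python3 - <<'E'
from h import *
for n in('w6','sc2','side0'):
    s=dict(np.load('/tmp/%s.npz'%n));C=cloud(s);hsv=cv2.cvtColor(s['frame'],cv2.COLOR_RGB2HSV)
    for nm,a,b in(('blue',105,130),('orange',5,15)):
        m=(hsv[...,0]>a)&(hsv[...,0]<b)&(hsv[...,1]>150)&(C[...,1]>-.5)&(C[...,0]<.9)&(C[...,2]<.3)&(C[...,2]>.02)&(C[...,0]>.4)
        if m.sum()>20: print(n,nm,m.sum(),np.percentile(C[m],[2,98],axis=0).round(3).tolist())
E
```

```text
pos [ 0.4987 -0.3205  0.3771] yaw 79.47 F [ 0.5 -0.1  1. ] t 11.85 j6 -0.52
shift units [0.1782 0.0424 0.3682] turn z 0.0497
w6 blue 3545 [[0.569, -0.452, 0.033], [0.702, -0.375, 0.211]]
w6 orange 1840 [[0.687, -0.212, 0.031], [0.761, -0.139, 0.148]]
sc2 blue 1195 [[0.564, -0.461, 0.027], [0.698, -0.377, 0.21]]
sc2 orange 212 [[0.7, -0.207, 0.032], [0.758, -0.144, 0.149]]
side0 blue 28 [[0.617, -0.446, 0.146], [0.688, -0.411, 0.212]]
side0 orange 197 [[0.697, -0.209, 0.063], [0.747, -0.133, 0.145]]
```

Request:
carry_out --pt "0.06 0.014 0.03 0 0 0.02" --pt "0.12 0.028 0.06 0 0 0.04" --pt "0.178 0.042 0.1 0 0 0.05" --pt "0.178 0.042 0.17 0 0 0.05" --pt "0.178 0.042 0.22 0 0 0.05"

```text
t: 12.27
eef_pos: [0.5364, -0.2339, 0.2659]
eef_rot: [3.141, -0.0, 1.313]
force: [-0.3, -0.2, -1.3]
finger_gap: 0.0695
grip_force: 0.0
```

```bash
python3 rel.py .5358 -.2367 .193 75
```

```text
pos [ 0.5364 -0.2339  0.2659] yaw 75.23 F [-0.3 -0.2 -1.3] t 12.27 j6 -0.29
shift units [-5.800e-03  1.000e-04  1.459e-01] turn z 0.0026
```

Request:
carry_out --pt "0 0 0.04 0 0 0" --pt "0 0 0.08 0 0 0" --pt "0 0 0.1 0 0 0" --pt "0 0 0.1 0 0 0" --pt "0 0 0.1 0 0 0"

```text
t: 12.68
eef_pos: [0.5358, -0.2368, 0.2177]
eef_rot: [-3.142, -0.0, 1.308]
force: [1.0, 0.2, 0.7]
finger_gap: 0.0695
grip_force: 0.0
```

```bash
python3 rel.py .5358 -.2367 .193 75
```

```text
pos [ 0.5358 -0.2368  0.2177] yaw 74.96 F [1.  0.2 0.7] t 12.68 j6 -0.29
shift units [ 0.0003 -0.0001  0.0493] turn z -0.0004
```

Settled exactly. Final descent, then close.

Request:
carry_out --pt "0 0 0.025 0 0 0" --pt "0 0 0.049 0 0 0" --pt "0 0 0.049 0 0 0" --pt "0 0 0.049 0 0 0" --pt "0 0 0.049 0 0 0" --claw 0.4 --squeeze 15

```text
t: 13.1
eef_pos: [0.5356, -0.2378, 0.1928]
eef_rot: [-3.142, -0.0, 1.307]
force: [-0.0, 0.3, -0.5]
finger_gap: 0.0443
grip_force: 0.0
```

Request:
carry_out --pt "0 0 0 0 0 0" --pt "0 0 0 0 0 0" --pt "0 0 0 0 0 0" --pt "0 0 0 0 0 0" --pt "0 0 0 0 0 0" --claw 0 --squeeze 15

```text
t: 13.52
eef_pos: [0.5357, -0.2378, 0.193]
eef_rot: [3.141, 0.0, 1.307]
force: [-0.2, 0.5, 0.9]
finger_gap: 0.0157
grip_force: 15.0
```

```bash
python3 rel.py .5358 -.2367 .193 75; python3 -c "
from h import *
s=env.get_state();print(s['finger_gap'],s['grip_force'])"
```

```text
pos [ 0.5357 -0.2378  0.193 ] yaw 74.86 F [-0.2  0.5  0.9] t 13.52 j6 -0.29
shift units [ 0.0023 -0.0004 -0.    ] turn z -0.0015
0.015693272562600728 14.984907234320417
```

Request:
carry_out --pt "0 0 -0.02 0 0 0" --pt "0 0 -0.05 0 0 0" --pt "0 0 -0.09 0 0 0" --pt "0 0 -0.13 0 0 0" --pt "0 0 -0.15 0 0 0"

```text
t: 13.93
eef_pos: [0.5363, -0.2382, 0.271]
eef_rot: [3.138, 0.001, 1.307]
force: [-0.2, -0.7, -0.4]
finger_gap: 0.0161
grip_force: 15.0
```

```bash
python3 rel.py .4737 .0301 .268 70; python3 -c "
from h import *
s=env.get_state();print(s['finger_gap'],s['grip_force'],s['torque'])"
```

```text
pos [ 0.5363 -0.2382  0.271 ] yaw 74.87 F [-0.2 -0.7 -0.4] t 13.93 j6 -0.29
shift units [ 0.4852 -0.261   0.0046] turn z 0.0541
0.016089422866799128 14.984777534846216 [-0.08238954 -0.12558436 -0.03617048]
```

Request:
carry_out --pt "0.03 -0.016 0 0 0 0" --pt "0.08 -0.043 0 0 0 0.01" --pt "0.135 -0.0726 0 0 0 0.01" --pt "0.19 -0.102 0 0 0 0.02" --pt "0.245 -0.132 0 0 0 0.03"

```text
t: 14.35
eef_pos: [0.5031, -0.101, 0.2675]
eef_rot: [-3.141, -0.0, 1.258]
force: [1.1, 0.2, -2.2]
finger_gap: 0.0158
grip_force: 15.0
```

Request:
carry_out --pt "0.055 -0.03 0 0 0 0" --pt "0.11 -0.06 0 0 0 0.01" --pt "0.16 -0.09 0 0 0 0.01" --pt "0.2 -0.11 0 0 0 0.02" --pt "0.22 -0.12 0 0 0 0.025"

```text
t: 14.77
eef_pos: [0.4795, 0.0235, 0.2678]
eef_rot: [-3.141, -0.001, 1.222]
force: [0.1, -0.3, -1.6]
finger_gap: 0.0156
grip_force: 15.0
```

Request:
carry_out --pt "0 0 0 0 0 0" --pt "0 0 0 0 0 0" --pt "0 0 0 0 0 0" --pt "0 0 0 0 0 0" --pt "0 0 0 0 0 0"

```text
t: 15.18
eef_pos: [0.4805, 0.02, 0.2676]
eef_rot: [-3.141, 0.0, 1.219]
force: [-0.1, -0.3, -1.7]
finger_gap: 0.0163
grip_force: 15.0
```

```bash
python3 rel.py .4737 .0301 .238 70; python3 -c "
from h import *
s=env.get_state();print(s['finger_gap'],s['grip_force'],s['torque'])
for n in('scene','side'):
    q=snap(n,n+'7');print(n,proj(q,[(.4737,.0311,.19),(.4737,.0311,.176)]))
a=cv2.imread('pics/scene7.png');b=cv2.imread('pics/side7.png')
sc,sd=[dict(np.load('/tmp/%s7.npz'%n)) for n in('scene','side')]
o=[]
for im,q in((a,sc),(b,sd)):
    u,v=proj(q,(.4737,.0311,.19))[0].astype(int); print(u-33,v-50); o.append(cv2.resize(im[v-50:v+50,u-33:u+33],(396,600),interpolation=3))
cv2.imwrite('pics/c7.png',np.hstack(o))"
```

```text
pos [0.4805 0.02   0.2676] yaw 69.85 F [-0.1 -0.3 -1.7] t 15.18 j6 0.23
shift units [ 0.0143 -0.0197  0.0592] turn z -0.0017
0.01626025782919821 14.989791170228273 [ 0.01568391 -0.07173892 -0.02537797]
scene [[297.54382702 192.64363761]
 [297.5921193  196.24145216]]
side [[284.86115863 181.64694678]
 [285.06943812 186.0641254 ]]
264 142
251 131
```

View pics/c7.png

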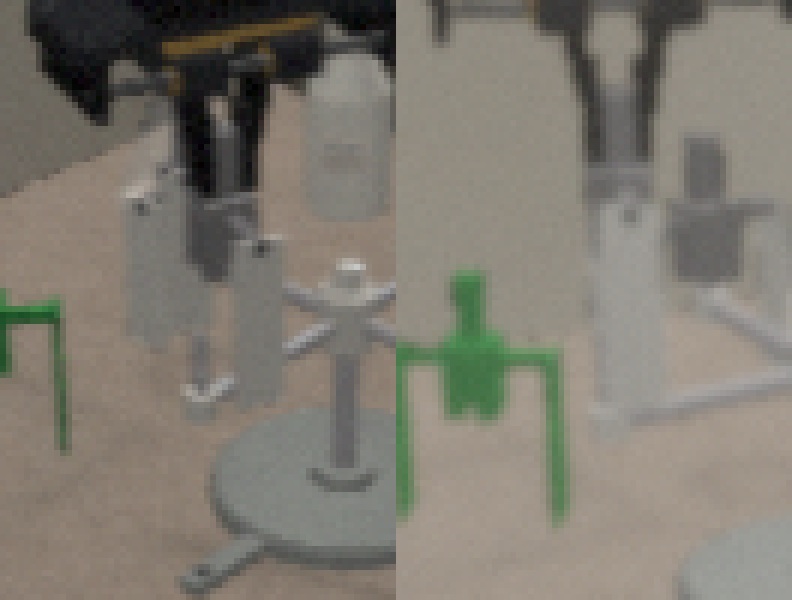

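Views: hanger hangs level and upright in the grip, just beside and above the free pin (scene crop (200,390)); pin's boss is right above the nose. Centre over the pin, then lower.

Request:
carry_out --pt "0.007 -0.01 0.01 0 0 0" --pt "0.0143 -0.0197 0.02 0 0 0" --pt "0.0143 -0.0197 0.035 0 0 0" --pt "0.0143 -0.0197 0.05 0 0 0" --pt "0.0143 -0.0197 0.059 0 0 0"

```text
t: 15.7
eef_pos: [0.4729, 0.0312, 0.2365]
eef_rot: [-3.14, 0.001, 1.221]
force: [-0.1, 0.5, -1.4]
finger_gap: 0.0158
grip_force: 15.0
```

Request:
carry_out --pt "0 0 0 0 0 0" --pt "0 0 0 0 0 0" --pt "0 0 0 0 0 0" --pt "0 0 0 0 0 0" --pt "0 0 0 0 0 0"

```text
t: 16.12
eef_pos: [0.4739, 0.0309, 0.2386]
eef_rot: [3.141, -0.0, 1.22]
force: [-0.0, 0.8, -1.4]
finger_gap: 0.016
grip_force: 15.0
```

```bash
python3 rel.py .4737 .0301 .21 70; python3 -c "
from h import *
print(env.get_state()['torque'])
q=snap('scene','s8');r=snap('side','d8')"
```

```text
pos [0.4739 0.0309 0.2386] yaw 69.91 F [-0.   0.8 -1.4] t 16.12 j6 0.25
shift units [-0.0016  0.0001  0.0573] turn z -0.001
[-0.03924991 -0.10949504  0.02113373]
```

Request:
carry_out --pt "-0.0015 0 0.008 0 0 0" --pt "-0.0015 0 0.015 0 0 0" --pt "-0.0015 0 0.02 0 0 0" --pt "-0.0015 0 0.025 0 0 0" --pt "-0.0015 0 0.03 0 0 0"

```text
t: 16.63
eef_pos: [0.4732, 0.0303, 0.2227]
eef_rot: [-3.141, 0.0, 1.22]
force: [-0.3, 0.2, -0.7]
finger_gap: 0.0159
grip_force: 15.0
```

```bash
python3 rel.py .4737 .0301 .21 70; python3 -c "
from h import *
print(env.get_state()['torque'])"
```

```text
pos [0.4732 0.0303 0.2227] yaw 69.91 F [-0.3  0.2 -0.7] t 16.63 j6 0.25
shift units [0.0001 0.0011 0.0254] turn z -0.001
[-0.00023245 -0.06775009  0.03017924]
```

Request:
carry_out --pt "0 0 0.003 0 0 0" --pt "0 0 0.006 0 0 0" --pt "0 0 0.009 0 0 0" --pt "0 0 0.012 0 0 0" --pt "0 0 0.015 0 0 0"

```text
t: 17.05
eef_pos: [0.4734, 0.0303, 0.2157]
eef_rot: [3.141, -0.0, 1.22]
force: [-0.2, 0.3, -1.4]
finger_gap: 0.016
grip_force: 15.0
```

```bash
python3 rel.py .4737 .0301 .203 70; python3 -c "
from h import *
print(env.get_state()['torque'])"
```

```text
pos [0.4734 0.0303 0.2157] yaw 69.92 F [-0.2  0.3 -1.4] t 17.05 j6 0.25
shift units [-0.0001  0.0006  0.0253] turn z -0.0009
[-0.06148347 -0.08660496  0.03033055]
```

Request:
carry_out --pt "0 0 0.004 0 0 0" --pt "0 0 0.008 0 0 0" --pt "0 0 0.012 0 0 0" --pt "0 0 0.016 0 0 0" --pt "0 0 0.02 0 0 0"

```text
t: 17.47
eef_pos: [0.4733, 0.0302, 0.2055]
eef_rot: [-3.142, 0.0, 1.22]
force: [0.4, -0.2, -1.8]
finger_gap: 0.0158
grip_force: 15.0
```

Request:
carry_out --pt "0 0 0.001 0 0 0" --pt "0 0 0.002 0 0 0" --pt "0 0 0.003 0 0 0" --pt "0 0 0.004 0 0 0" --pt "0 0 0.005 0 0 0"

```text
t: 17.88
eef_pos: [0.4734, 0.0302, 0.2032]
eef_rot: [3.141, -0.0, 1.22]
force: [0.8, -0.4, -1.9]
finger_gap: 0.0161
grip_force: 15.0
```

Request:
carry_out --pt "0 0 0.0006 0 0 0" --pt "0 0 0.0012 0 0 0" --pt "0 0 0.0018 0 0 0" --pt "0 0 0.0024 0 0 0" --pt "0 0 0.003 0 0 0"

```text
t: 18.3
eef_pos: [0.4735, 0.0302, 0.202]
eef_rot: [3.141, -0.0, 1.22]
force: [-0.2, 0.5, 1.1]
finger_gap: 0.0161
grip_force: 15.0
```

Contact with about 2.7 N. Turn towards the bar under this light pressure.

Request:
carry_out --pt "0 0 0 0 0 0.015" --pt "0 0 0 0 0 0.03" --pt "0 0 0 0 0 0.045" --pt "0 0 0 0 0 0.06" --pt "0 0 0 0 0 0.075"

```text
t: 18.72
eef_pos: [0.4732, 0.0303, 0.2014]
eef_rot: [-3.141, 0.0, 1.1]
force: [0.3, -0.0, -1.8]
finger_gap: 0.0163
grip_force: 15.0
```

Request:
carry_out --pt "0 0 0 0 0 0.015" --pt "0 0 0 0 0 0.03" --pt "0 0 0 0 0 0.045" --pt "0 0 0 0 0 0.06" --pt "0 0 0 0 0 0.075"

```text
t: 19.13
eef_pos: [0.4733, 0.0303, 0.2017]
eef_rot: [-3.142, 0.0, 0.982]
force: [-0.9, -0.5, -1.8]
finger_gap: 0.0162
grip_force: 15.0
```

```bash
python3 rel.py .4735 .0302 .203 56.3; python3 -c "
from h import *
print(env.get_state()['torque'])"
```

```text
pos [0.4733 0.0303 0.2017] yaw 56.28 F [-0.9 -0.5 -1.8] t 19.13 j6 0.49
shift units [ 0.0001  0.0003 -0.0027] turn z -0.0002
[-0.04550802 -0.08418566  0.02080748]
```

Contact vanished: the slots are over the bar. Lower gently.

Request:
carry_out --pt "0 0 0.002 0 0 0" --pt "0 0 0.004 0 0 0" --pt "0 0 0.006 0 0 0" --pt "0 0 0.008 0 0 0" --pt "0 0 0.01 0 0 0"

```text
t: 19.55
eef_pos: [0.4733, 0.0303, 0.1965]
eef_rot: [-3.141, 0.0, 0.985]
force: [0.3, -0.1, -1.8]
finger_gap: 0.0159
grip_force: 15.0
```

Request:
carry_out --pt "0 0 0.001 0 0 0" --pt "0 0 0.002 0 0 0" --pt "0 0 0.003 0 0 0" --pt "0 0 0.004 0 0 0" --pt "0 0 0.005 0 0 0"

```text
t: 19.97
eef_pos: [0.4734, 0.0302, 0.1942]
eef_rot: [3.142, -0.0, 0.985]
force: [0.3, -0.1, -1.8]
finger_gap: 0.0157
grip_force: 15.0
```

Request:
carry_out --pt "0 0 0.001 0 0 0" --pt "0 0 0.002 0 0 0" --pt "0 0 0.003 0 0 0" --pt "0 0 0.004 0 0 0" --pt "0 0 0.004 0 0 0"

```text
t: 20.38
eef_pos: [0.4735, 0.0303, 0.1926]
eef_rot: [3.141, -0.0, 0.985]
force: [-1.7, -0.0, 2.0]
finger_gap: 0.016
grip_force: 15.0
```

```bash
python3 -c "
from h import *
s=env.get_state();print(s['torque'],s['eef_pos'],s['force'])"
```

```text
[0.0407399  0.22460235 0.01305898] [0.47349102 0.03025115 0.19257099] [-1.65922101 -0.02169722  2.04308395]
```

Ten mm drop, seated with light contact. Release and rise.

Request:
carry_out --pt "0 0 0 0 0 0" --pt "0 0 0 0 0 0" --pt "0 0 0 0 0 0" --pt "0 0 0 0 0 0" --pt "0 0 0 0 0 0" --claw 0.5

```text
t: 20.8
eef_pos: [0.4734, 0.0303, 0.1921]
eef_rot: [-3.142, -0.0, 0.985]
force: [0.5, 0.4, -0.6]
finger_gap: 0.0394
grip_force: 0.0
```

Request:
carry_out --pt "0 0 -0.02 0 0 0" --pt "0 0 -0.06 0 0 0" --pt "0 0 -0.12 0 0 0" --pt "0 0 -0.18 0 0 0" --pt "0 0 -0.22 0 0 0"

```text
t: 21.22
eef_pos: [0.4741, 0.0302, 0.3061]
eef_rot: [3.138, -0.002, 0.985]
force: [1.2, -0.2, 0.4]
finger_gap: 0.0433
grip_force: 0.0
```

Request:
carry_out --pt "-0.05 0 -0.02 0 0 0" --pt "-0.1 0 -0.04 0 0 0" --pt "-0.15 0 -0.06 0 0 0" --pt "-0.18 0 -0.06 0 0 0" --pt "-0.18 0 -0.06 0 0 0"

```text
t: 21.63
eef_pos: [0.423, -0.0466, 0.334]
eef_rot: [3.139, 0.0, 0.982]
force: [-0.4, -0.1, -0.6]
finger_gap: 0.0437
grip_force: 0.0
```

Run:
```python
from h import *
s=snap('wrist','w9');print(env.get_state()['eef_pos'],env.get_state()['force'])
C=cloud(s);F=s['frame'].astype(int)
m=(C[...,2]>.19)&(C[...,2]<.25)&(np.hypot(C[...,0]-.473,C[...,1]-.031)<.03)
print(C[m].mean(0),np.median(C[m][:,2]),cv2.minAreaRect((C[m][:,:2]*1000).astype(np.float32)))
p=proj(s,(.473,.03,.2))[0].astype(int); x0=max(p[0]-160,0);y0=max(p[1]-100,0);print(x0,y0)
cv2.imwrite('pics/w9c.png',cv2.resize(cv2.imread('pics/w9.png')[y0:y0+240,x0:x0+320],None,fx=2.5,fy=2.5,interpolation=3))
```

```text
[ 0.42343951 -0.04558851  0.33340002] [-0.95335923 -0.19109425  0.25447402]
[0.47560467 0.02914862 0.22441076] 0.22535314810400353 ((475.7670593261719, 29.164127349853516), (16.219316482543945, 16.301998138427734), 53.304527282714844)
152 0
```

View pics/w9c.png

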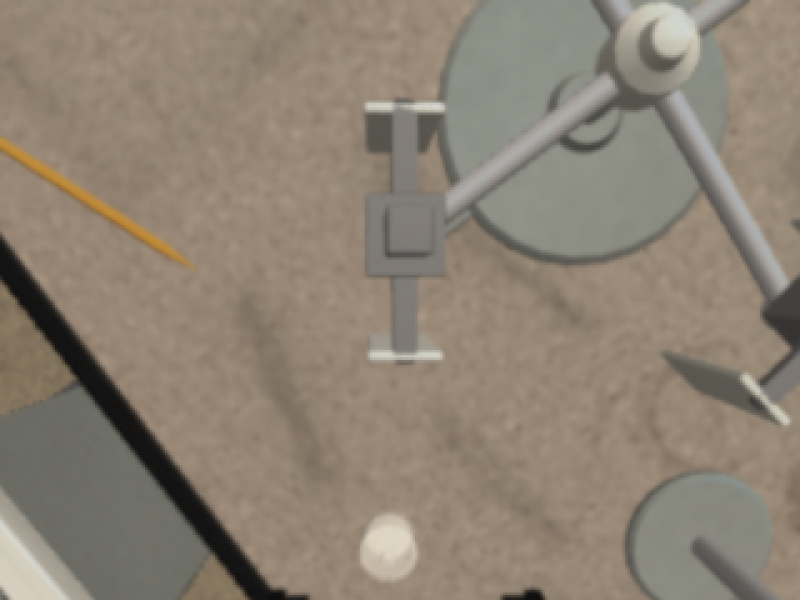

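The hanger sits level, stem at (410,228), its top at the same height as on the stand (home). Quick check of the branch angle.

Run:
```python
from h import *
s=dict(np.load('/tmp/w9.npz'));C=cloud(s);F=s['frame'].astype(int)
for z0,z1,c,lo,hi in((.118,.14,(.601,.036),.035,.095),):
    m=(C[...,2]>z0)&(C[...,2]<z1); v,u=np.nonzero(m);P=plane(s,np.c_[u,v],.132)[:,:2]
    Q=P-c;R=np.hypot(*Q.T);a=np.degrees(np.arctan2(Q[:,1],Q[:,0]))%360
    for b in(182,272,92):
        k=(abs(a-b)<12)&(R>lo)&(R<hi)
        if k.sum()>50:
            l=cv2.fitLine(P[k].astype(np.float32),cv2.DIST_HUBER,0,.001,.001).ravel();print(b,k.sum(),l,np.degrees(np.arctan2(l[1],l[0]))%180)
```

```text
182 642 [0.99898684 0.0450036  0.53633577 0.0331986 ] 2.5793874
272 640 [ 0.02633132 -0.9996533   0.60352343 -0.02770892] 91.50885
```

Branch at about 182.0–182.6°, nose at about 182.5°: the branch is over the nose. Handing in.

```bash
python3 -c "
from plant import job
print(job.job_done())"
```

```text
the job is handed in; nothing more can be done
None
```

I turned the tree so its empty branch is over the nose (within about 0.5° by camera), let the hanger drop 10 mm fully home over the cross bar under about 3 N, let go, backed the arm off, left the bystanders alone, and handed in at about 22 s; no verdict was returned.

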